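Snap the long length standard into its spring clips

TASK

Put the longer of the two length standards away in its holder: lay it over the pair of spring clips and press it down until it snaps fully home in both, each clip round one of its bare steel ends and the black grip between them, then let go. Leave the shorter standard, the round can and the V-block where they are.

Things in the scene. Friction and masses are not known exactly. Their poses are not given: they have to be found in the camera images.
- long_standard_center (a point): Longer length standard, loose: steel rod 160 mm long, 18 mm diameter, about 0.18 kg, with an eight-sided black grip, 60 mm long, 26 mm across flats, round its middle (50 mm bare each end). Lies on a flat of the grip, axis level 13 mm above the desk, two flats upright for the fingers. The point is the rod's middle, on its axis; x along the rod.
- short_standard_center (a point): Shorter length standard, loose, made like the long one but 84 mm long with a 44 mm grip: too short to reach both clips. Not to be moved. The point is the middle of the rod, on its axis, 13 mm above the desk; x runs along the rod. The two standards may lie in either place.
- holder_seat (a point): Clip holder, fixed: aluminium base 150 x 56 x 10 mm with two spring clips on posts, open upward. The point is where the middle of the seated rod belongs: half-way between the clips, 42 mm above the desk, 32 above the base. x runs through both clips, along the seated rod; z up. 86 mm are free between the posts for grip and fingers. Either rod end may go to either clip, the grip turned any way.
- clip_a (a point): One clip, its point on the seated rod's axis, 52 mm from holder_seat along its -x; 14 mm wide along x (post 18 mm). Two steel jaws, sprung sideways, form a C: lips 14 mm apart (rod 18 mm), 6 mm above the point; flared lead-ins 25 mm apart, 11 mm above it. A rod only laid on the lips lies 12 mm too high. Pushing it straight down through both clips takes about 8 to 15 N in all; it snaps onto saddles below.
- clip_b (a point): The other clip, the same as clip_a, 52 mm from holder_seat along its +x.
- can_center (a point): Round lidded can, loose, 47 mm diameter, 52 mm high; the point is at its centre, 26 mm up. Bystander.
- v_block_center (a point): Steel V-block, loose, 45 x 40 x 36 mm; the point is at its centre, 18 mm up. Bystander.
- long_standard: The long standard as a body; its origin lies 13 mm from the rod's axis, at the middle of one flat of the grip (the one it first lies on). Use point long_standard_center instead for handling.

How it is judged (in metres and radians):
At the end, for the whole second after the job is handed in: The long standard is seated in both clips and at rest: its middle within 3 mm of the seat point in height and sideways and within 16 mm of it along the clips, its axis within 0.06 rad of the line through the clips (x of long_standard_center in the frame of holder_seat between -0.016 and 0.016 m and y of long_standard_center in the frame of holder_seat between -0.003 and 0.003 m and z of long_standard_center in the frame of holder_seat between -0.003 and 0.003 m and angle between the x axis of long_standard_center and the x axis of holder_seat, either way round below 0.06 rad and linear speed of long_standard below 0.01 m/s); the robot touches nothing.
It fails at once if The shorter standard, the can or the V-block is moved more than 30 mm (distance of any of short_standard_center, can_center, v_block_center from where it was at the start of the episode above 0.03 m).
It also fails if it takes over 42 s, if anything falls off the work surface, if the arm or the gripper's body presses on something with over 40 N, if the wrist force passes 120 N, or if a joint passes its speed limit or range.

ROBOT

A 6-joint arm with a two-finger parallel gripper is mounted at the origin on a cart in front of the work surface, level with it; the furniture and walls round the work are solid. World frame = base frame: x ahead of the robot, y to its left, z up, the work surface at z = 0. Lengths are in m, angles in degrees, forces in N, time in s.
With the tool pointing down it reaches from about 0.4 to 0.825 m from the base axis. Payload 7 kg.
Tool frame: the origin (TCP) lies on the centre line of the jaws, within the pads' length; the fingertips stand 14 mm ahead of it and the grasp point (between the pads) lies 5 mm behind it; z points along the fingers, y is the line along which they close (so a half turn about z gives the same grasp; the last joint's range is limited). The gripper opens to 88 mm and grips with 3 to 60 N. Pads are 19 mm wide; open, the fingers measure 130 mm over their backs; the gripper's body (78 mm by 193 mm) begins 47 mm behind the grasp point.
Start: joints at [87.955, 20.546, 0.682, 0, -70.136, -16.507], TCP at [0.215, 0.64, 0.241] pointing down, gripper open.
Joint ranges: [-176.03, 176.03], [-82.01, 121.73], [-58.28, 71.71], [-173.87, 95.51], [-174.79, -0.11], [-173.66, 173.66]. Speed limits (degrees/s): [136.94, 136.94, 172.46, 180, 180, 180].

INTERFACE

Orientations are given as [roll, pitch, yaw] about the fixed x, y, z axes, in that order (R = Rz(yaw) Ry(pitch) Rx(roll)).
In Python, from plant import r gives the robot as it stands.
- The arm moves only by the tool send_rows, never from a script. Its argument "steps" is a list of rows, each an object with "dp": the shift along the tool's x, y, z in mm, a list of three; "roll": the turn about the tool's z in rad; "jaw": the opening in per cent of the stroke, from 0 (shut) to 100 (fully open). In form: [{"dp": [tx, ty, tz], "roll": roll, "jaw": jaw}, ...]. A call has 1 to 5 rows; each row is the pose to reach, as a shift and turn from the pose commanded when the call began, along the tool's axes at that moment; what a row does not reach only later rows make up. A row lasts 1/8 s, in which the tool goes at most 62.5 mm and 10.7 degrees, less where a joint would pass 70% of its speed; a pose out of reach is approached as far as the arm can. A call with a gripper value outside its range is refused whole. The fingers move at their own pace and stop on an object; "newtons" is the grip in N (left out, the last holds). Time passes only in rows, so rows that repeat a pose let the fingers close. It gives the time, the measured TCP pose, the force, the opening and the grip force at its end, in the units of the state.
- r.get_state(): the state, without advancing time (a new reading comes with each control period).
- r.capture(name): name is "side" or "top"; returns a dict with "image" (400x640x3 uint8, blue, green, red), "K" (3x3 intrinsics, pixels), "rvec" (rotation vector, rad) and "tvec" (3), from world to camera coordinates, as OpenCV has them. Camera axes: x right, y down, z forward; pixel columns grow to the right and rows downward; lengths in m; the calibration is good to about 2 mm. A picture is of the moment at which its call begins. There is no depth.
- r.close_job(): hands the job in; it is judged then, once.
The state is a dict: "time_s": time; "joints": joint angles; "qd": joint speeds; "joint_torque": joint torques, N m; "tcp_pos": TCP position; "eef_rot": TCP orientation; "contact_force": force on the tool from outside, world axes, zero at the start; "moment": the same for the moment, N m; "gripper_width": finger opening in m; "gripper_force": force on a finger pad.
Only numpy, scipy, OpenCV 4.12 (cv2) and the standard library are available. Lean on these libraries where they do the work, as an engineer would, in place of code of your own. Each camera call takes 0.05 s, during which the arm holds its last target. There are 200 camera calls.

## Working session

There is one attempt and no reset: what is moved stays moved. The work goes in short steps, Python scripts to look and compute and a tool call to move; the robot and the scene stay as the last step left them, time stands still between calls to the robot, and variables do not carry over. Pictures are saved under pics/ and viewed, at most 10 in all, crops included, and the job is handed in when it is done.

Besides the shell and the picture viewer there is one more tool, called after "Request:" as a command line: name --argument value ..., lists and objects as JSON in quotes. send_rows: Moves the arm, as the interface text tells. Its arguments: {"type":"object","properties":{"steps":{"type":"array","items":{"type":"object","properties":{"dp":{"type":"array","items":{"type":"number"}},"roll":{"type":"number"},"jaw":{"type":"number"}}}},"newtons":{"type":"number"}},"required":["steps"]}

```bash
mkdir -p pics; ls; python3 - <<'E'
from plant import r
import cv2,pickle
s=r.get_state();print(s)
for n in("top","side"):
    c=r.capture(n);cv2.imwrite(f"pics/{n}0.png",c["image"]);pickle.dump(c,open(f"{n}0.pkl","wb"));print(n,c["K"],c["rvec"],c["tvec"])
E
```

```text
pics
{'time_s': 0.0, 'joints': array([ 8.79555065e+01,  2.05891911e+01,  6.35405560e-01, -1.98939378e-02,
       -7.01338141e+01, -1.65060316e+01]), 'qd': array([-0.16844072,  0.00337626,  0.0330931 , -0.08120801, -0.09158736,
       -0.06587827]), 'joint_torque': array([-3.04603818e-04, -5.82714272e+01,  2.93052453e+01,  6.99722573e+00,
        6.85457155e-03, -1.72159080e-04]), 'tcp_pos': array([0.21463233, 0.63950161, 0.23966108]), 'eef_rot': array([ 1.79910696e+02, -6.95973575e-03, -1.85572945e+01]), 'contact_force': array([-0.26803709,  0.012738  ,  0.81894661]), 'moment': array([-0.02065284,  0.03285637,  0.04217411]), 'gripper_force': 0.0, 'gripper_width': 0.0875130761300568}
top [[413.91241524   0.         312.31217442]
 [  0.         413.91241524 197.3847352 ]
 [  0.           0.           1.        ]] [ 2.19637224 -2.14570907  0.09781619] [-0.10028039  0.50726455  1.13580934]
side [[487.8243416    0.         316.07438173]
 [  0.         487.8243416  204.06633892]
 [  0.           0.           1.        ]] [ 2.1558422  -0.35974795  0.19863321] [-0.51573086  0.10337063  1.5436383 ]
```

View pics/top0.png

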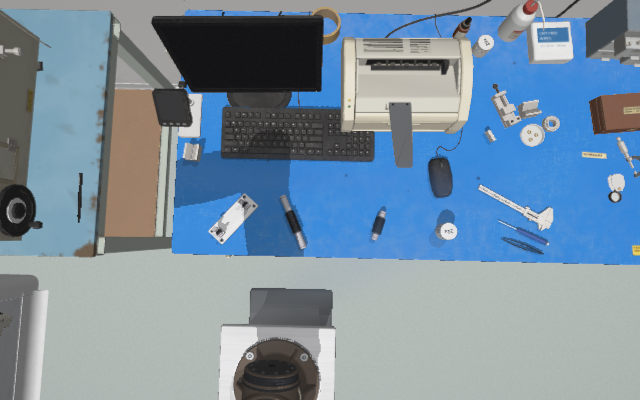

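View pics/side0.png

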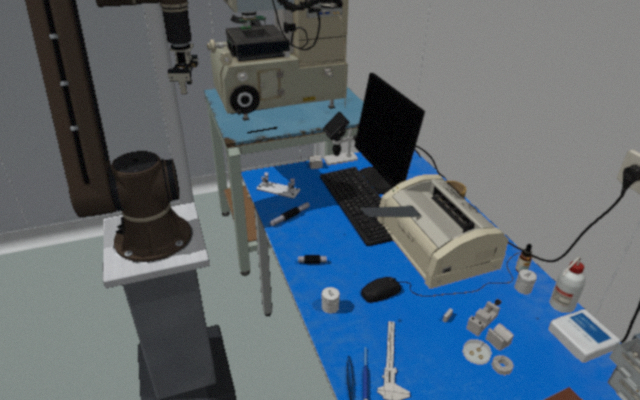

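```bash
cat > h.py <<'E'
import numpy as np,cv2,pickle
def load(n): return pickle.load(open(n+".pkl","rb"))
def proj(c,P): return cv2.projectPoints(np.array(P,float).reshape(-1,1,3),c["rvec"],c["tvec"],c["K"],None)[0].reshape(-1,2)
def back(c,uv,z):
    R=cv2.Rodrigues(c["rvec"])[0];C=-R.T@np.ravel(c["tvec"])
    d=(R.T@np.linalg.inv(c["K"])@np.c_[np.atleast_2d(uv),np.ones(len(np.atleast_2d(uv)))].T).T
    return C+d*((z-C[2])/d[:,2])[:,None]
E
python3 - <<'E'
from h import *
t=load("top0");s=load("side0")
for c in(t,s):
    R=cv2.Rodrigues(c["rvec"])[0];print("cam",-R.T@np.ravel(c["tvec"]),proj(c,[[0,0,0],[.215,.64,.241]]))
print(back(t,[[233,218],[293,222],[378,224],[446,231]],.013).round(3))
a=t["image"][180:260,195:325];a=cv2.resize(a,None,fx=6,fy=6,interpolation=cv2.INTER_CUBIC)
cv2.imwrite("pics/t1.png",a)
b=s["image"][160:235,245:325];b=cv2.resize(b,None,fx=7,fy=7,interpolation=cv2.INTER_CUBIC)
cv2.imwrite("pics/s1.png",b)
E
```

```text
cam [ 0.40048463 -0.09448426  1.17818553] [[275.76792566 382.24242943]
 [-18.92498482 312.55338448]]
cam [ 0.08307999 -1.30787405  0.97059064] [[153.09185632 236.73377602]
 [186.39293918  84.57519249]]
[[ 0.447  0.134  0.013]
 [ 0.44  -0.036  0.013]
 [ 0.44  -0.275  0.013]
 [ 0.425 -0.465  0.013]]
```

View pics/t1.png

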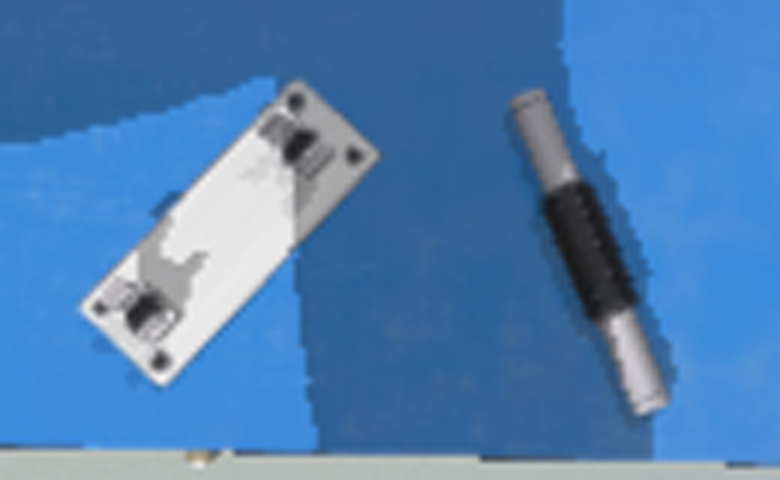

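View pics/s1.png

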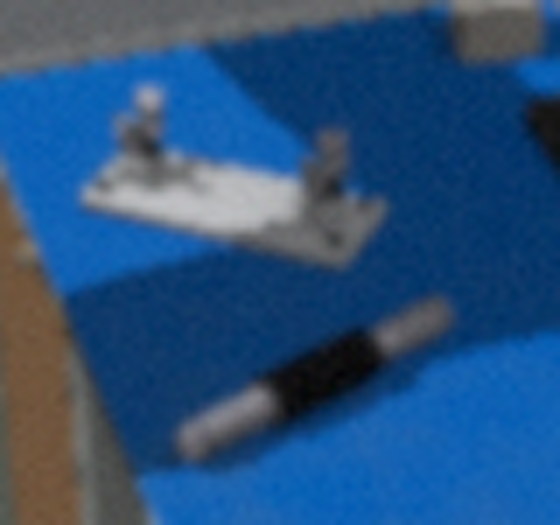

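```bash
cat >> h.py <<'E'
def fit(obs,loc,p0):
    # obs: list of (cam, idx list, uv); loc Nx3; pose x,y,yaw
    from scipy.optimize import least_squares
    def P(p):
        c,s=np.cos(p[2]),np.sin(p[2]);return np.c_[p[0]+c*loc[:,0]-s*loc[:,1],p[1]+s*loc[:,0]+c*loc[:,1],loc[:,2]]
    f=lambda p:np.concatenate([(proj(c,P(p)[i])-uv).ravel() for c,i,uv in obs])
    o=least_squares(f,p0);return o.x,o.fun.reshape(-1,2).round(1)
def crop(uv,k,off): return (np.array(uv,float)+.5)/k-.5+np.array(off)
E
python3 - <<'E'
from h import *
t=load("top0");s=load("side0")
T=lambda uv:crop(uv,6,(195,180));S=lambda uv:crop(uv,7,(245,160))
# holder x axis: from lower-left clip to upper-right. world x up image, y left
H=np.array([[.075,.028,.01],[.075,-.028,.01],[-.075,-.028,.01],[-.075,.028,.01]])
o=[(t,[0,1,2,3],T([[298,79],[381,155],[163,387],[79,308]]))]
print(fit(o,H,[.447,.134,-.8]))
print(fit(o+[(s,[1,2,3],S([[388,202],[345,268],[82,200]]))][:0],H,[.447,.134,-.8]))
L=np.array([[.08,0,.013],[-.08,0,.013]])
tt=[(t,[0,1],T([[528,96],[654,408]]))];ss=[(s,[0,1],S([[448,308],[186,447]]))]
for o in(tt,ss,tt+ss):print(fit(o,L,[.44,-.036,.4]))
h=fit([(t,[0,1,2,3],T([[298,79],[381,155],[163,387],[79,308]]))],H,[.447,.134,-.8])[0]
c,q=np.cos(h[2]),np.sin(h[2])
W=np.array([[h[0]+c*x-q*y,h[1]+q*x+c*y,z] for x,y,z in H])
print(((proj(s,W)-[245,160]+.5)*7-.5).round())
W=np.array([[h[0]+c*x,h[1]+q*x,.042] for x in(.052,-.052)]);print(((proj(s,W)-[245,160]+.5)*7).round(),((proj(t,W)-[195,180]+.5)*6).round())
E
```

```text
(array([ 0.44658542,  0.13404401, -0.72486884]), array([[-0. , -0.6],
       [ 0.4,  0.1],
       [-0.1,  0.5],
       [-0.4,  0. ]]))
(array([ 0.44658542,  0.13404401, -0.72486884]), array([[-0. , -0.6],
       [ 0.4,  0.1],
       [-0.1,  0.5],
       [-0.4,  0. ]]))
(array([ 0.44134356, -0.0357022 ,  0.41150652]), array([[-0.1, -0.4],
       [ 0.1,  0.4]]))
(array([ 0.4429453 , -0.03432884,  0.40766949]), array([[-0.4,  0.6],
       [ 0.4, -0.5]]))
(array([ 0.44190716, -0.035497  ,  0.4102887 ]), array([[-0.2, -0.6],
       [ 0. ,  0.2],
       [-0.6,  0.8],
       [ 0.2, -0.2]]))
[[388. 202.]
 [343. 258.]
 [ 79. 194.]
 [129. 142.]]
[[324. 167.]
 [141. 125.]] [[296. 146.]
 [139. 313.]]
```

Request:
send_rows --steps '[{"dp":[36,47,0],"roll":-0.1,"jaw":100},{"dp":[72,94,0],"roll":-0.25,"jaw":100},{"dp":[108,142,0],"roll":-0.4,"jaw":100},{"dp":[144,190,0],"roll":-0.55,"jaw":100},{"dp":[180,238,0],"roll":-0.734,"jaw":100}]'

```text
time_s: 0.72
tcp_pos: [0.3099, 0.3549, 0.2404]
eef_rot: [180.0, 0.0, 23.8]
contact_force: [0.1, 0.3, 0.7]
gripper_width: 0.0875
gripper_force: 0.0
```

```bash
cat > go.py <<'E'
import sys,numpy as np
from plant import r
# target x y z yawdeg -> dp mm, roll rad from measured pose
s=r.get_state();p=s["tcp_pos"];e=s["eef_rot"];y=np.radians(e[2])
print("t",s["time_s"],"p",p.round(4),"e",e.round(2),"j",s["joints"].round(0),"F",s["contact_force"].round(1),"w",round(s["gripper_width"],4),round(s["gripper_force"],1))
if len(sys.argv)>1:
    x=np.array([float(a) for a in sys.argv[1:]]);d=x[:3]-p
    c,q=np.cos(y),np.sin(y);dy=(x[3]-e[2]+180)%360-180
    print("dp",(1000*np.array([c*d[0]+q*d[1],q*d[0]-c*d[1],-d[2]])).round(1),"roll",-np.radians(dy).round(4))
E
python3 go.py .442 -.0355 .15 23.5
```

```text
t 0.725 p [0.3099 0.3549 0.2404] e [1.7999e+02 1.0000e-02 2.3840e+01] j [ 73.   1. -24.  -0. -65.  41.] F [0.1 0.3 0.7] w 0.0875 0.0
dp [-37.  410.5  90.4] roll 0.006
```

Request:
send_rows --steps '[{"dp":[-5,59,5],"roll":0,"jaw":100},{"dp":[-11,118,15],"roll":0,"jaw":100},{"dp":[-16,177,25],"roll":0,"jaw":100},{"dp":[-21,236,40],"roll":0,"jaw":100},{"dp":[-26,293,55],"roll":0,"jaw":100}]'

```text
time_s: 1.35
tcp_pos: [0.4029, 0.0761, 0.1854]
eef_rot: [-180.0, -0.1, 23.5]
contact_force: [1.7, 0.9, 0.6]
gripper_width: 0.0875
gripper_force: 0.0
```

```bash
python3 go.py .442 -.0355 .12 23.5
```

```text
t 1.35 p [0.4029 0.0761 0.1854] e [-1.7998e+02 -6.0000e-02  2.3530e+01] j [ 39.  -3. -35.   0. -57.  75.] F [1.7 0.9 0.6] w 0.0875 0.0
dp [ -8.7 118.   65.4] roll 0.0005
```

Request:
send_rows --steps '[{"dp":[-4,52,25],"roll":0,"jaw":100},{"dp":[-8,100,50],"roll":0,"jaw":100},{"dp":[-9,118,65],"roll":0,"jaw":100},{"dp":[-9,118,65],"roll":0,"jaw":100}]'

```text
time_s: 1.85
tcp_pos: [0.4406, -0.0353, 0.1192]
eef_rot: [-180.0, 0.2, 23.3]
contact_force: [-0.3, -0.9, 0.1]
gripper_width: 0.0876
gripper_force: 0.0
```

```bash
python3 go.py .442 -.0355 .018 23.5; python3 - <<'E'
from plant import r
from h import *
t=r.capture("top");s=r.capture("side");pickle.dump(t,open("top1.pkl","wb"));pickle.dump(s,open("side1.pkl","wb"))
a=cv2.resize(t["image"][180:260,250:325],None,fx=5,fy=5,interpolation=2);b=cv2.resize(s["image"][130:230,240:325],None,fx=4,fy=4,interpolation=2)
cv2.imwrite("pics/g1.png",np.hstack([a,b]))
E
```

```text
t 1.85 p [ 0.4406 -0.0353  0.1192] e [-179.98    0.19   23.33] j [ 21.   6. -37.  -0. -48.  92.] F [-0.3 -0.9  0.1] w 0.0876 0.0
dp [  1.2   0.7 101.2] roll -0.0029
```

View pics/g1.png

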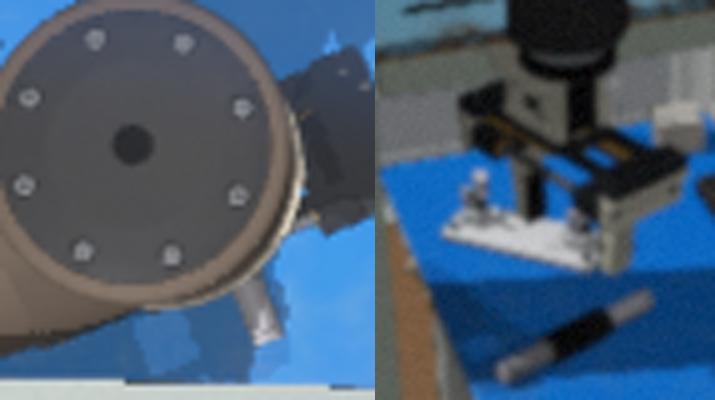

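The gripper hangs open over the rod (side-crop rod centre about (580,338)), with its fingers straddling it; the wrist hides the rod from the top camera. I'll descend and grip.

Request:
send_rows --steps '[{"dp":[1,0,40],"roll":-0.003,"jaw":100},{"dp":[1,0,75],"roll":-0.003,"jaw":100},{"dp":[1,0,95],"roll":-0.003,"jaw":100},{"dp":[1,0,101],"roll":-0.003,"jaw":100},{"dp":[1,0,101],"roll":-0.003,"jaw":50}]' --newtons 15

```text
time_s: 2.58
tcp_pos: [0.4428, -0.0327, 0.0201]
eef_rot: [180.0, -0.0, 23.8]
contact_force: [1.2, 0.6, -0.1]
gripper_width: 0.0826
gripper_force: 0.0
```

Request:
send_rows --steps '[{"dp":[0,0,0],"roll":0,"jaw":10},{"dp":[0,0,0],"roll":0,"jaw":10},{"dp":[0,0,0],"roll":0,"jaw":10},{"dp":[0,0,0],"roll":0,"jaw":10},{"dp":[0,0,0],"roll":0,"jaw":10}]' --newtons 15

```text
time_s: 3.2
tcp_pos: [0.4424, -0.0335, 0.0196]
eef_rot: [180.0, -0.0, 23.7]
contact_force: [-0.1, 0.3, -0.7]
gripper_width: 0.0333
gripper_force: 0.0
```

Request:
send_rows --steps '[{"dp":[0,0,0],"roll":0,"jaw":10},{"dp":[0,0,0],"roll":0,"jaw":10}]' --newtons 55

```text
time_s: 3.45
tcp_pos: [0.4424, -0.0335, 0.0196]
eef_rot: [180.0, 0.0, 23.7]
contact_force: [-0.4, -1.1, 0.9]
gripper_width: 0.0254
gripper_force: 55.0
```

```bash
python3 go.py .4466 .134 .13 -41.5
```

```text
t 3.45 p [ 0.4424 -0.0335  0.0196] e [1.800e+02 1.000e-02 2.368e+01] j [ 21.  15. -43.   0. -31.  92.] F [-0.4 -1.1  0.9] w 0.0254 55.0
dp [  71.1 -151.8 -110.4] roll 1.1375
```

Request:
send_rows --steps '[{"dp":[0,0,-30],"roll":0,"jaw":10},{"dp":[0,0,-70],"roll":0,"jaw":10},{"dp":[10,-20,-105],"roll":0.1,"jaw":10},{"dp":[22,-50,-110],"roll":0.27,"jaw":10},{"dp":[36,-80,-110],"roll":0.45,"jaw":10}]'

```text
time_s: 4.08
tcp_pos: [0.4432, 0.0552, 0.1302]
eef_rot: [-179.9, -0.1, -2.5]
contact_force: [1.1, 0.3, -2.4]
gripper_width: 0.025
gripper_force: 55.0
```

```bash
python3 go.py .4466 .134 .13 -41.5
```

```text
t 4.075 p [0.4432 0.0552 0.1302] e [-1.7994e+02 -7.0000e-02 -2.4800e+00] j [ 33.   5. -36.  -0. -49.  55.] F [ 1.1  0.3 -2.4] w 0.025 55.0
dp [ -0.  -78.9   0.2] roll 0.681
```

Request:
send_rows --steps '[{"dp":[0,-20,0],"roll":0.17,"jaw":10},{"dp":[0,-45,0],"roll":0.34,"jaw":10},{"dp":[0,-65,0],"roll":0.52,"jaw":10},{"dp":[0,-79,0],"roll":0.68,"jaw":10},{"dp":[0,-79,0],"roll":0.68,"jaw":10}]'

```text
time_s: 4.7
tcp_pos: [0.4459, 0.1338, 0.1292]
eef_rot: [180.0, 0.0, -41.0]
contact_force: [-0.1, 0.4, -2.1]
gripper_width: 0.0255
gripper_force: 55.0
```

```bash
python3 go.py .4466 .134 .08 -41.5; python3 - <<'E'
from plant import r
from h import *
t=r.capture("top");s=r.capture("side");pickle.dump(t,open("top2.pkl","wb"));pickle.dump(s,open("side2.pkl","wb"))
a=cv2.resize(t["image"][170:265,190:280],None,fx=4,fy=4,interpolation=2);b=cv2.resize(s["image"][120:215,235:325],None,fx=4,fy=4,interpolation=2)
cv2.imwrite("pics/p1.png",np.hstack([a,b]))
E
```

```text
t 4.7 p [0.4459 0.1338 0.1292] e [ 1.7996e+02  2.0000e-02 -4.1000e+01] j [ 41.   7. -34.  -0. -49.   8.] F [-0.1  0.4 -2.1] w 0.0255 55.0
dp [ 0.4 -0.6 49.2] roll 0.0088
```

View pics/p1.png

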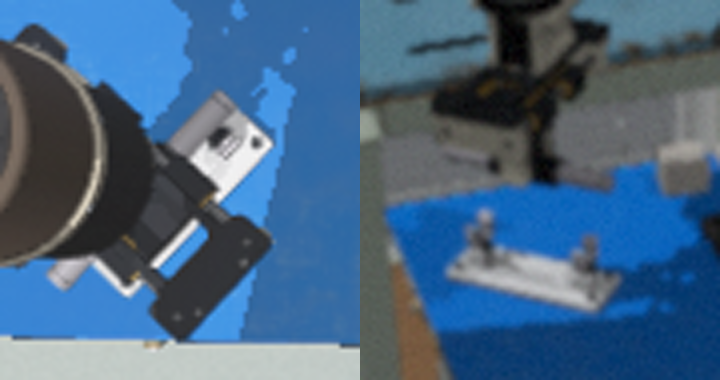

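Request:
send_rows --steps '[{"dp":[0,-0.5,25],"roll":0.009,"jaw":10},{"dp":[0,-0.5,47],"roll":0.009,"jaw":10},{"dp":[0,-0.5,58],"roll":0.009,"jaw":10},{"dp":[0,-0.5,58],"roll":0.009,"jaw":10}]'

```text
time_s: 5.3
tcp_pos: [0.4462, 0.1329, 0.0711]
eef_rot: [179.9, 0.0, -41.6]
contact_force: [0.2, -0.4, -1.7]
gripper_width: 0.0251
gripper_force: 55.0
```

```bash
python3 go.py .4466 .134 .0486 -41.5; python3 - <<'E'
from plant import r
from h import *
t=r.capture("top");s=r.capture("side");pickle.dump(t,open("top3.pkl","wb"));pickle.dump(s,open("side3.pkl","wb"))
a=cv2.resize(t["image"][185:255,200:265],None,fx=6,fy=6,interpolation=2);b=cv2.resize(s["image"][150:220,245:310],None,fx=6,fy=6,interpolation=2)
cv2.imwrite("pics/p2.png",np.hstack([a,b]))
E
```

```text
t 5.3 p [0.4462 0.1329 0.0711] e [ 1.7991e+02  1.0000e-02 -4.1550e+01] j [ 41.  12. -38.   0. -41.   8.] F [ 0.2 -0.4 -1.7] w 0.0251 55.0
dp [-0.4 -1.1 22.5] roll -0.0009
```

View pics/p2.png

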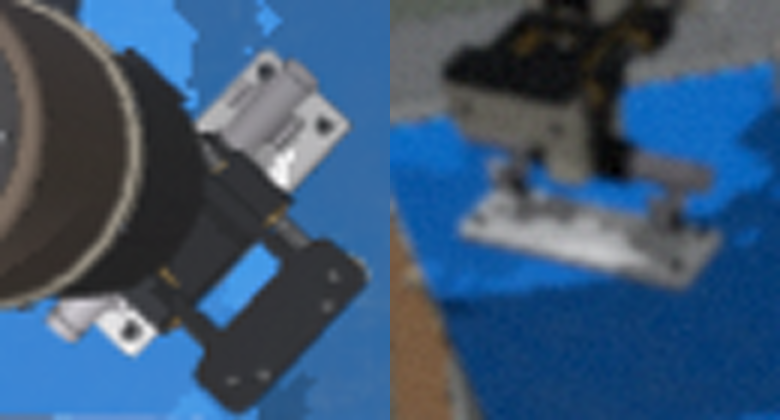

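Both rod ends clear the fingers (left crop, about (300,68) and (62,322)) and the rod sits between the clip lead-ins. I'll check the offset numerically.

```bash
python3 - <<'E'
from h import *
t=load("top3")
T=lambda uv:crop(uv,6,(200,185))
p,res=fit([(t,[0,1],T([[301,67],[63,323]]))],np.array([[.08,0,.0645],[-.08,0,.0645]]),[.446,.134,-.72]);print(p,np.degrees(p[2]),res)
h=np.array([.4466,.1340]);y=-.7249
d=p[:2]-h;print("rod in holder x,y mm",1e3*np.array([np.cos(y)*d[0]+np.sin(y)*d[1],-np.sin(y)*d[0]+np.cos(y)*d[1]]))
# edge profile across rod at clip b (x=+52..+70) and lips: sample intensity
g=cv2.cvtColor(t["image"],6).astype(np.float32)
for x,z in((.052,.0645),(.066,.0645),(.066,.01)):
    v=np.arange(-.030,.0301,.002);P=np.c_[h[0]+np.cos(y)*x-np.sin(y)*v,h[1]+np.sin(y)*x+np.cos(y)*v,np.full(len(v),z)]
    uv=proj(t,P).astype(np.float32);print(x,z,cv2.remap(g,uv[:,:1],uv[:,1:],1).ravel().round().astype(int))
E
```

```text
[ 0.44753998  0.13162085 -0.71571829] -41.007637510964614 [[ 0.6 -0.6]
 [-0.6  0.6]]
rod in holder x,y mm [ 2.28115761 -1.15768053]
0.052 0.0645 [182 184 184 184 167 138 120 133 120 107 115 126 136 143 146 144 139 132
 131 136 128 135 147 142 121 101  95  94  95  97  97]
0.066 0.0645 [139 103  73 107 148 169 176 172 171 149 128 129 137 142 146 145 140 135
 113  84  75  86 136 148 120 102  99 100  97  96  95]
0.066 0.01 [100 113 147 169 138  93  77  74 113 158 175 178 176 167 142 126 130 139
 143 146 144 139 132 111  86  67  75 114 143 132 109]
```

Request:
send_rows --steps '[{"dp":[-1,-1.1,3],"roll":0,"jaw":10},{"dp":[-1,-1.1,6],"roll":0,"jaw":10},{"dp":[-1,-1.1,9],"roll":0,"jaw":10},{"dp":[-1,-1.1,11],"roll":0,"jaw":10},{"dp":[-1,-1.1,12],"roll":0,"jaw":10}]' --newtons 60

```text
time_s: 6.02
tcp_pos: [0.4474, 0.1358, 0.06]
eef_rot: [-179.9, -0.0, -41.6]
contact_force: [1.6, 1.4, 3.7]
gripper_width: 0.0253
gripper_force: 60.0
```

```bash
python3 go.py .4466 .134 .0486 -41.5
```

```text
t 6.025 p [0.4474 0.1358 0.06  ] e [-1.7988e+02 -3.0000e-02 -4.1550e+01] j [ 41.  13. -38.   0. -39.   7.] F [1.6 1.4 3.7] w 0.0253 60.0
dp [ 0.6  1.9 11.4] roll -0.0009
```

Request:
send_rows --steps '[{"dp":[0,0,0.5],"roll":0,"jaw":10},{"dp":[0,0,0.5],"roll":0,"jaw":10}]'

```text
time_s: 6.28
tcp_pos: [0.4473, 0.1357, 0.0595]
eef_rot: [-179.9, -0.0, -41.6]
contact_force: [2.5, 2.9, 3.9]
gripper_width: 0.0252
gripper_force: 60.0
```

```bash
python3 go.py .4466 .134 .0486 -41.5
```

```text
t 6.275 p [0.4473 0.1357 0.0595] e [-1.7989e+02 -3.0000e-02 -4.1560e+01] j [ 41.  13. -38.   0. -39.   7.] F [2.5 2.9 3.9] w 0.0252 60.0
dp [ 0.6  1.8 10.9] roll -0.0011
```

Request:
send_rows --steps '[{"dp":[0,-1,0],"roll":0,"jaw":10},{"dp":[0,-1,0],"roll":0,"jaw":10}]'

```text
time_s: 6.52
tcp_pos: [0.4474, 0.136, 0.0593]
eef_rot: [-180.0, -0.0, -41.6]
contact_force: [2.4, 1.7, 4.5]
gripper_width: 0.0253
gripper_force: 60.0
```

```bash
python3 go.py .4466 .134 .0486 -41.5;  python3 - <<'E'
from plant import r
from h import *
t=r.capture("top");pickle.dump(t,open("top4.pkl","wb"))
print(r.get_state()["contact_force"],r.get_state()["moment"])
a=cv2.resize(t["image"][185:255,200:265],None,fx=8,fy=8,interpolation=2)
cv2.imwrite("pics/p3.png",a)
E
```

```text
t 6.525 p [0.4474 0.136  0.0593] e [-1.7997e+02 -1.0000e-02 -4.1570e+01] j [ 41.  13. -38.   0. -39.   7.] F [2.4 1.7 4.5] w 0.0253 60.0
dp [ 0.7  2.  10.7] roll -0.0013
[3.51880924 2.12723676 5.25970665] [ 0.50762301 -0.99577126  0.01285512]
```

View pics/p3.png

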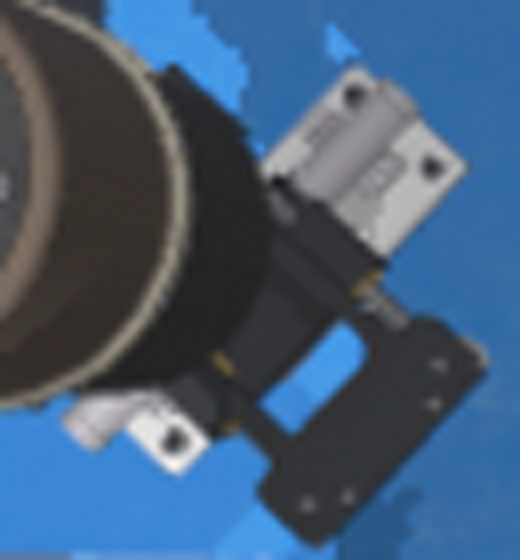

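The rod lies in both lead-ins, centred at clip b (around (350,155)). A small sideways force remains, so I'll ease further that way while pressing down.

Request:
send_rows --steps '[{"dp":[0,-1.5,1],"roll":0,"jaw":10},{"dp":[0,-1.5,2],"roll":0,"jaw":10},{"dp":[0,-1.5,3],"roll":0,"jaw":10},{"dp":[0,-1.5,4],"roll":0,"jaw":10}]'

```text
time_s: 7.08
tcp_pos: [0.4477, 0.1365, 0.0552]
eef_rot: [179.9, 0.0, -41.6]
contact_force: [0.3, -0.5, 8.9]
gripper_width: 0.0252
gripper_force: 60.0
```

```bash
python3 go.py .4466 .134 .0486 -41.5
```

```text
t 7.075 p [0.4477 0.1365 0.0552] e [179.94   0.   -41.59] j [ 41.  14. -38.   0. -38.   7.] F [ 0.3 -0.5  8.9] w 0.0252 60.0
dp [0.8 2.6 6.6] roll -0.0015
```

Sideways force has gone and the push is going in; I'll continue straight down.

Request:
send_rows --steps '[{"dp":[0,0,2],"roll":0,"jaw":10},{"dp":[0,0,4],"roll":0,"jaw":10},{"dp":[0,0,6],"roll":0,"jaw":10},{"dp":[0,0,7],"roll":0,"jaw":10}]'

```text
time_s: 7.58
tcp_pos: [0.4475, 0.1365, 0.0483]
eef_rot: [179.9, 0.0, -41.6]
contact_force: [-5.9, 0.1, 22.1]
gripper_width: 0.0254
gripper_force: 60.0
```

```bash
python3 go.py .4466 .134 .0486 -41.5
```

```text
t 7.575 p [0.4475 0.1365 0.0483] e [ 1.799e+02  1.000e-02 -4.158e+01] j [ 41.  14. -39.  -0. -37.   7.] F [-5.9  0.1 22.1] w 0.0254 60.0
dp [ 1.   2.4 -0.3] roll -0.0013
```

Request:
send_rows --steps '[{"dp":[0,0,0.7],"roll":0,"jaw":10},{"dp":[0,0,0.7],"roll":0,"jaw":10}]'

```text
time_s: 7.82
tcp_pos: [0.4475, 0.1365, 0.0483]
eef_rot: [179.9, 0.0, -41.6]
contact_force: [-6.5, 0.6, 21.8]
gripper_width: 0.0251
gripper_force: 60.0
```

Request:
send_rows --steps '[{"dp":[0,0,-0.5],"roll":0,"jaw":45},{"dp":[0,0,-0.5],"roll":0,"jaw":70},{"dp":[0,0,-0.5],"roll":0,"jaw":70},{"dp":[0,0,-0.5],"roll":0,"jaw":70},{"dp":[0,0,-0.5],"roll":0,"jaw":70}]'

```text
time_s: 8.45
tcp_pos: [0.448, 0.1368, 0.0477]
eef_rot: [180.0, 0.0, -41.6]
contact_force: [0.1, 1.0, 0.5]
gripper_width: 0.0609
gripper_force: 0.0
```

```bash
python3 go.py
```

```text
t 8.45 p [0.448  0.1368 0.0477] e [179.98   0.   -41.59] j [ 41.  14. -39.  -0. -37.   7.] F [0.1 1.  0.5] w 0.0609 0.0
```

Request:
send_rows --steps '[{"dp":[0,0,-30],"roll":0,"jaw":70},{"dp":[0,0,-80],"roll":0,"jaw":70},{"dp":[25,28,-125],"roll":0,"jaw":70},{"dp":[60,68,-150],"roll":0,"jaw":70},{"dp":[95,107,-150],"roll":0,"jaw":70}]'

```text
time_s: 9.07
tcp_pos: [0.4492, -0.0069, 0.2003]
eef_rot: [-179.7, -0.1, -41.5]
contact_force: [1.3, -0.2, -0.7]
gripper_width: 0.0616
gripper_force: 0.0
```

Request:
send_rows --steps '[{"dp":[35,40,0],"roll":0,"jaw":70},{"dp":[70,80,0],"roll":0,"jaw":70},{"dp":[70,80,0],"roll":0,"jaw":70}]'

```text
time_s: 9.45
tcp_pos: [0.4467, -0.1153, 0.1977]
eef_rot: [180.0, 0.0, -41.9]
contact_force: [-0.5, 0.8, 0.8]
gripper_width: 0.0611
gripper_force: 0.0
```

```bash
python3 go.py; python3 - <<'E'
from plant import r
from h import *
t=r.capture("top");s=r.capture("side");pickle.dump(t,open("top5.pkl","wb"));pickle.dump(s,open("side5.pkl","wb"))
a=cv2.resize(t["image"][185:255,200:265],None,fx=6,fy=6,interpolation=2);b=cv2.resize(s["image"][150:220,245:310],None,fx=6,fy=6,interpolation=2)
cv2.imwrite("pics/p4.png",np.hstack([a,b]))
E
```

```text
t 9.45 p [ 0.4467 -0.1153  0.1977] e [ 1.7997e+02  2.0000e-02 -4.1870e+01] j [ 10.   2. -29.   0. -59.  38.] F [-0.5  0.8  0.8] w 0.0611 0.0
```

View pics/p4.png

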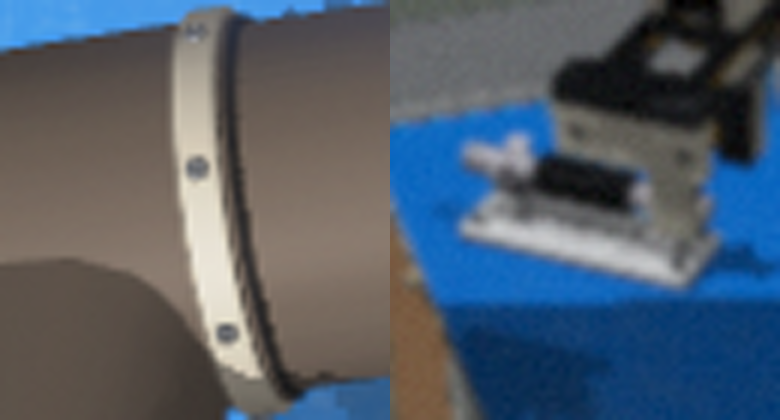

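The arm still covers the holder in the top view. In the side view the rod looks low in clip a, but clip b is hidden. I'll swing clear to the left, as at the start.

Request:
send_rows --steps '[{"dp":[-50,-32,-20],"roll":0,"jaw":70},{"dp":[-100,-63,-40],"roll":0,"jaw":70},{"dp":[-150,-95,-45],"roll":0,"jaw":70},{"dp":[-200,-126,-45],"roll":0,"jaw":70},{"dp":[-250,-157,-45],"roll":0,"jaw":70}]'

```text
time_s: 10.18
tcp_pos: [0.3631, 0.1738, 0.2434]
eef_rot: [-179.9, 0.0, -41.4]
contact_force: [1.2, 1.0, 0.2]
gripper_width: 0.0614
gripper_force: 0.0
```

Request:
send_rows --steps '[{"dp":[-50,-32,0],"roll":0,"jaw":70},{"dp":[-100,-63,0],"roll":0,"jaw":70},{"dp":[-150,-95,0],"roll":0,"jaw":70},{"dp":[-190,-140,0],"roll":0,"jaw":70},{"dp":[-230,-190,0],"roll":0,"jaw":70}]'

```text
time_s: 10.8
tcp_pos: [0.3164, 0.4672, 0.2432]
eef_rot: [-180.0, 0.0, -41.4]
contact_force: [0.8, -0.7, 1.4]
gripper_width: 0.061
gripper_force: 0.0
```

```bash
python3 go.py .215 .64 .241 -41
```

```text
t 10.8 p [0.3164 0.4672 0.2432] e [-1.7995e+02  3.0000e-02 -4.1380e+01] j [ 76.  10. -13.  -0. -67. -27.] F [ 0.8 -0.7  1.4] w 0.061 0.0
dp [-190.3  -62.6    2.2] roll -0.0067
```

Request:
send_rows --steps '[{"dp":[-55,-20,0],"roll":0,"jaw":70},{"dp":[-110,-38,0],"roll":0,"jaw":70},{"dp":[-160,-55,0],"roll":0,"jaw":70},{"dp":[-185,-62,0],"roll":0,"jaw":70},{"dp":[-185,-62,0],"roll":0,"jaw":70}]'

```text
time_s: 11.42
tcp_pos: [0.2189, 0.6346, 0.2418]
eef_rot: [179.9, -0.0, -41.4]
contact_force: [0.3, -0.8, 0.0]
gripper_width: 0.0617
gripper_force: 0.0
```

```bash
python3 - <<'E'
from plant import r
from h import *
t=r.capture("top");s=r.capture("side");pickle.dump(t,open("top6.pkl","wb"));pickle.dump(s,open("side6.pkl","wb"))
a=cv2.resize(t["image"][185:255,200:265],None,fx=6,fy=6,interpolation=2);b=cv2.resize(s["image"][150:220,245:310],None,fx=6,fy=6,interpolation=2)
cv2.imwrite("pics/p5.png",np.hstack([a,b]))
E
```

```text
(no output)
```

View pics/p5.png

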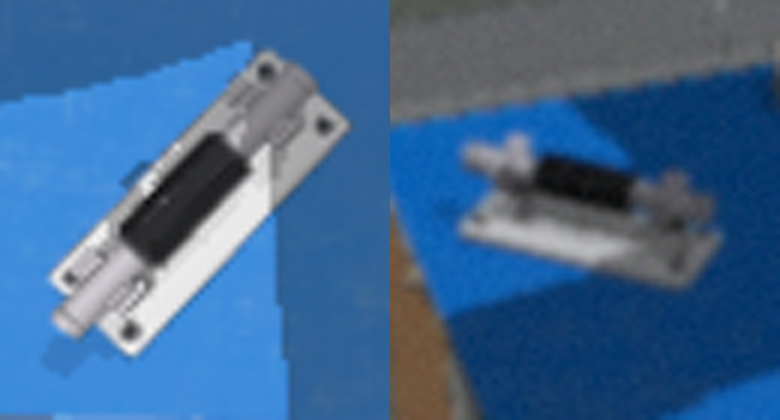

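Both clips' jaws now stand above the rod (side crop, about (518,150) and (678,180)) and the rod lies between them in the top view. One quick numeric check of its height.

```bash
python3 - <<'E'
from h import *
t=load("top6");s=load("side6")
T=crop([[301,78],[70,318]],6,(200,185));S=crop(np.array([[708,208],[472,157]])-[390,0],6,(245,150))
M=lambda c:c["K"]@np.c_[cv2.Rodrigues(c["rvec"])[0],np.ravel(c["tvec"])]
X=cv2.triangulatePoints(M(t),M(s),T.T,S.T);X=(X[:3]/X[3]).T
print(X.round(4),X.mean(0).round(4),np.linalg.norm(X[0]-X[1]),np.degrees(np.arctan2(*(X[0]-X[1])[[1,0]])))
E
```

```text
[[0.5044 0.0832 0.0445]
 [0.3894 0.1854 0.0426]] [0.4469 0.1343 0.0435] 0.15385411697294585 -41.595288860001574
```

```bash
python3 -c "
from plant import r
print(r.close_job())"
```

```text
the job is handed in; nothing more can be done
None
```

The long standard is pressed into both clips and released, and the job is handed in at about 11.5 s of the 42 s allowed; the hand-in gave no verdict. My last camera check put the rod's middle within about 2 mm of the seat height and its axis within about 0.1° of the clip line, and I did not touch the short standard, can or V-block.

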